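Gauge the bore of a microscope-arm bearing block

TASK

Check the bushed bore with the plug gauge: take the gauge from its rest, slowly slide the thin go end into the bore until the handle's shoulder bears lightly on the block's face for a moment, and draw it out again. Then hold the thick no-go end square and centred against a mouth of the bore with a light steady push of about 1 kg (never push on the block with more than 2 kg at any time) for a second to confirm that it will not enter. Lay the gauge gently back in its rest, let go of it, and leave everything else where it is.

Things in the scene. Friction and masses are not known exactly. Their poses are not given: they have to be found in the camera images.
- foot: Steel foot 110 (x) x 80 (y) x 12 mm, fixed. Origin: centre of its underside on the bench; z up. It carries the aluminium bearing block, 60 (x) x 30 (y) mm, top 72 mm up. A round 17 mm bore with 1 mm chamfers runs right through the block along the foot's y, level, 50 mm above the bench, brass rim round each mouth. Either mouth may be used; the block does not give.
- bore_axis (a point): On the bore's axis, 50 mm above the foot's origin; axes as the foot's. The block is clamped by slots somewhere within 9 mm of the middle of the foot along y, different each time and NOT measured: its two faces lie 15 mm either side of its own middle, so at y = 6 to 24 and y = -6 to -24 mm from this point. Find them by feel.
- rest: Wooden gauge rest, fixed: base 60 (x) x 90 (y) x 10 mm, two notched uprights 6 mm thick at its y = -30 and +30 mm that carry the ends of the handle. Notches 32 mm wide, floor 28 mm up, sloping guides above; tops 53 mm up. Origin: centre of the underside; z up. The gauge lies along the rest's y, its axis 42 mm above the bench, free to grip from y -27 to +27 mm.
- gauge_center (a point): Double-ended plug gauge, 0.25 kg or so, lying level in the rest. This point: middle of its handle, on the axis; the gauge's own y runs along it towards the go end. Handle: plain cylinder 28 mm across, y -35 to +35 mm. Go end: the thinner, longer plug, 16 mm across, y 35 to 61 mm, chamfered. No-go end: the thicker, shorter plug, 21 mm across, y -35 to -51 mm, too big for the bore.
- gauge_go_shoulder (a point): On the gauge's axis, in the plane of the handle's shoulder at the root of the go plug (gauge y = +35 mm). This flat shoulder stops the gauge at full depth.
- gauge_nogo_tip (a point): Centre of the flat face of the no-go end (gauge y = -51 mm).
- gauge: The gauge itself: origin and axes as gauge_center.
- gauge_handle: The gauge's handle alone: origin and axes as gauge_center.
- nogo_plug: The gauge's no-go plug alone: origin and axes as gauge_center.
- spare_bush: Bystander: a loose brass bush, a ring 30 mm across and 14 mm high, lying on the mat between the bearing block and the rest. Origin at the centre of its underside.
- screwdriver: Bystander: a screwdriver 170 mm long, lying near the robot. Origin at the underside of its middle.
- jar: Bystander: a glass jar 60 mm across and 75 mm high at the far edge. Origin at the centre of its underside.
- mouse: Bystander: a round black computer mouse 62 mm across, 35 mm high, at the far edge. Origin at the centre of its underside.
- tweezers: Bystander: steel tweezers 120 mm long, lying flat at the far edge. Origin at the centre of its underside.
- pen_cup: Bystander: a black cup 70 mm across, 90 mm high, at the far edge. Origin at the centre of its underside.
Mind the look-alikes: they are no part of the job. What is shaped like the gauge but green or purple is not meant.

How it is judged:
On the way, in this order (a step that is already met when the one before it is completed fails the run):
1. the go end is fully home: the handle's shoulder bears on the block's face with more than 1 N, on the bore's axis within 3 mm and square within 0.08 rad, for 0.2 s (contact force between gauge_handle and foot above 1 N and x of gauge_go_shoulder in the frame of foot between -0.003 and 0.003 m and z of gauge_go_shoulder in the frame of foot between 0.047 and 0.053 m and angle between the y axis of gauge and the y axis of foot, either way round below 0.08 rad), for 0.2 s.
2. the go end is drawn right out: shoulder more than 50 mm from the point bore_axis, and the gauge not touching the block or foot (distance between gauge_go_shoulder and bore_axis above 0.05 m and contact force between gauge and foot below 0.1 N), for 0.1 s.
3. the no-go end is pressed on a mouth and refused: its face bears with more than 4 N, its centre within 4 mm of the bore's axis and 30 mm of the point bore_axis, square within 0.1 rad, for 0.6 s (contact force between nogo_plug and foot above 4 N and distance between gauge_nogo_tip and bore_axis below 0.03 m and x of gauge_nogo_tip in the frame of foot between -0.004 and 0.004 m and z of gauge_nogo_tip in the frame of foot between 0.046 and 0.054 m and angle between the y axis of gauge and the y axis of foot, either way round below 0.1 rad), for 0.6 s.
At the end, for the whole second after the job is handed in: the gauge lies at rest in both notches of its rest, released: its middle within 15 mm of the rest's middle along the notches and 6 mm across, 39 to 45 mm above the rest's underside, its axis along the rest's y within 0.2 rad (either way round) (z of gauge_center in the frame of rest between 0.039 and 0.045 m and x of gauge_center in the frame of rest between -0.006 and 0.006 m and y of gauge_center in the frame of rest between -0.015 and 0.015 m and angle between the y axis of gauge and the y axis of rest, either way round below 0.2 rad and linear speed of gauge below 0.02 m/s and contact force between gauge and the fingers below 0.1 N); the robot touches nothing.
It fails at once if the gauge is pushed or knocked harder than 35 N (about 3.5 kg) against the bearing block (contact force between gauge and foot above 35 N).
It fails at once if the gauge is pushed or dropped with more than 60 N on its rest (contact force between gauge and rest above 60 N).
It fails at once if a bystander is shifted by more than 20 mm (distance of any of spare_bush, screwdriver, jar, mouse, tweezers, pen_cup from where it was at the start of the episode above 0.02 m).
It also fails if it takes over 72 s, if anything falls off the work surface, if the arm or the gripper's body presses on something with over 40 N, if the wrist force passes 120 N, or if a joint passes its speed limit or range.

ROBOT

A 6-joint arm with a two-finger parallel gripper is mounted at the origin on the work surface. World frame = base frame: x ahead of the robot, y to its left, z up, the work surface at z = 0. Lengths are in m, angles in rad, forces in N, time in s.
With the tool pointing down it reaches from about 0.3 to 0.875 m from the base axis. Payload 6.4 kg.
Tool frame: the origin (TCP) lies at the very end of the fingers, on their centre line; the grasp point (between the pads) lies 19 mm behind it; z points along the fingers, y is the line along which they close (so a half turn about z gives the same grasp; the last joint's range is limited). The gripper opens to 85 mm and grips with 20 to 120 N. Pads are 22 mm wide; open, the fingers measure 114 mm over their backs; the gripper's body (76 mm by 85 mm) begins 54 mm behind the grasp point. The pads swing forward as they close: fully open they stand 13 mm farther back than shut.
Start: joints at [1.122, 0.181, 1.607, -0, 1.354, -0.206], TCP at [0.138, 0.558, 0.231] pointing down, gripper open.
Joint ranges: [-2.99, 2.99], [-0.89, 2.07], [0.3, 2.58], [-1.14, 4.28], [0, 2.63], [-3.12, 3.12]. Speed limits (rad/s): [2.57, 2.57, 3.01, 3.14, 3.14, 3.14].

INTERFACE

Orientations are given as a unit quaternion [w, x, y, z].
In Python, from station import env, cams, nets gives the robot as it stands.
- The arm moves only by the shell command python3 -m jog 'ROWS' [OPENING] [FORCE]. ROWS is JSON, a list of rows, each a list of 6 numbers: the shift along the tool's x, y, z each as a share of 0.4 m, from -1 to 1, then the turn, a rotation vector about the tool's x, y, z each as a share of 360 degrees, from -1 to 1. In form: [[x, y, z, rx, ry, rz], ...]. A call has 1 to 5 rows; each row is the pose to reach, as a shift and turn from the pose commanded when the call began, along the tool's axes at that moment, turning the shorter way round; what a row does not reach only later rows make up. A row lasts 1/8 s, in which the tool goes at most 62.5 mm and 10.7 degrees, less where a joint would pass 70% of its speed; a pose out of reach is approached as far as the arm can. A call with a number of a shift or a turn outside -1 to 1 is refused whole. A call with a gripper value outside its range is refused whole. OPENING is the opening, from 0 (shut) to 1 (fully open), set as the call begins (- or left out, the last holds). The fingers move at their own pace and stop on an object; FORCE is the grip in N (left out, the last holds). Time passes only in rows, so rows that repeat a pose let the fingers close. It gives the time, the measured TCP pose, the force, the opening and the grip force at its end, in the units of the state.
- env.get_obs(): the state, without advancing time (a new reading comes with each control period).
- cams.grab_frame(name): name is "side" or "top" or "wrist"; returns the picture (400x640x3 uint8, red, green, blue); there is no depth.
- cams.camera_params(name): a dict with "fx", "fy", "cx", "cy" (pixels), "rvec" (rotation vector, rad) and "tvec" (3), from world to camera coordinates, as OpenCV has them. Camera axes: x right, y down, z forward; pixel columns grow to the right and rows downward; lengths in m; the calibration is good to about 2 mm. A picture is of the moment at which its call begins: read the wrist's pose just before it. camera_params takes no time and is no camera call; for the wrist camera it gives the pose at the moment of the call.
- env.sign_off(): hands the job in; it is judged then, once.
Trained networks look in the newest picture that a camera, given by its name, has taken for a name from the list of things; names that differ only in an ending like _2 or _b are one class to them, and where a whole thing is asked for, a point or a joint stands for the part that bears it (a point fixed in the world has none). Each returns a list of dicts, best first, with "conf" (0 to 1); they miss things now and then, are a little off and sometimes report something else, mostly with a low value. They report only what shows in the picture. A call takes as long as a camera call. They do not tell look-alikes from the thing itself.
- nets.silhouettes(name, camera): "mask" (400x640 bool, what is visible of it) and "point" ([row, column] in pixels, amid what is visible of it).
The state is a dict: "clock": time; "joint_positions": joint angles; "qd": joint speeds; "effort": joint torques, N m; "position": TCP position; "tcp_rot": TCP orientation; "ft_force": force on the tool from outside, world axes, zero at the start; "moment": the same for the moment, N m; "width": opening from 0.0 (shut) to 1.0 (fully open); "finger_force": force on a finger pad.
Only numpy, scipy, OpenCV 4.12 (cv2) and the standard library are available. Lean on these libraries where they do the work, as an engineer would, in place of code of your own. Each camera call takes 0.05 s, during which the arm holds its last target. There are 200 camera calls.

## Working session

There is one attempt and no reset: what is moved stays moved. The work goes in short steps, Python scripts to look and compute and a shell command to move; the robot and the scene stay as the last step left them, time stands still between calls to the robot, and variables do not carry over. Pictures are saved under pics/ and viewed, at most 14 in all, crops included, and the job is handed in when it is done.

```bash
mkdir -p pics
cat > h.py <<'E'
import numpy as np,cv2
from station import env,cams,nets
from scipy.spatial.transform import Rotation as R
def P(c):
    p=cams.camera_params(c);K=np.array([[p['fx'],0,p['cx']],[0,p['fy'],p['cy']],[0,0,1.]])
    return K,np.array(p['rvec'],float).ravel(),np.array(p['tvec'],float).ravel()
def proj(c,X,p=None):
    K,r,t=p or P(c);return cv2.projectPoints(np.atleast_2d(np.array(X,float)),r,t,K,None)[0][:,0]
def back(c,uv,z,p=None):
    K,r,t=p or P(c);Rm=R.from_rotvec(r).as_matrix();o=-Rm.T@t
    uv=np.atleast_2d(uv);d=np.c_[uv,np.ones(len(uv))]@np.linalg.inv(K).T@Rm
    return o+d*((z-o[2])/d[:,2])[:,None]
def save(c,n,img=None):
    im=cams.grab_frame(c) if img is None else img
    cv2.imwrite('pics/'+n,im[:,:,::-1]);return im
E
python3 - <<'E'
from h import *
a=save('top','t0.png');b=save('side','s0.png')
for c in ('top','side'):
    K,r,t=P(c);print(c,K[0,0],-R.from_rotvec(r).as_matrix().T@t)
    for n in ('gauge','foot','rest','spare_bush','gauge_handle','nogo_plug'):
        for d in nets.silhouettes(n,c)[:3]:
            m=d['mask'];ys,xs=np.nonzero(m);print(c,n,round(d['conf'],2),d['point'],len(xs),cv2.minAreaRect(np.c_[xs,ys].astype(np.float32)))
o=env.get_obs();print(o)
E
```

```text
top 412.92225685825105 [ 0.35157471 -0.08068068  1.09757937]
top gauge 0.97 [170.9, 350.9] 352 ((350.05389404296875, 170.93077087402344), (9.550674438476562, 42.543914794921875), 82.87498474121094)
top gauge 0.89 [318.8, 451.1] 427 ((448.6517028808594, 316.1680908203125), (11.860180854797363, 43.457157135009766), 84.80557250976562)
top gauge 0.79 [230.8, 471.0] 375 ((471.41741943359375, 230.1187744140625), (43.85506820678711, 10.226507186889648), 25.34617805480957)
top foot 0.76 [198.3, 249.0] 1190 ((249.51885986328125, 197.9339599609375), (30.081960678100586, 40.521358489990234), 15.945395469665527)
top rest 0.9 [178.8, 354.5] 539 ((352.93170166015625, 173.4197998046875), (26.522960662841797, 34.35132598876953), 83.2901611328125)
top spare_bush 0.58 [168.9, 368.1] 40 ((369.0, 168.50001525878906), (7.273237705230713, 5.375871658325195), 71.56504821777344)
top spare_bush 0.4 [171.5, 296.7] 79 ((296.0, 171.0), (10.0, 10.0), 90.0)
top gauge_handle 0.86 [174.2, 353.6] 274 ((352.546142578125, 170.86923217773438), (10.542952537536621, 26.915536880493164), 82.87498474121094)
top gauge_handl
[... 1836 characters left out ...]
5072021484)
{'clock': 0.7, 'joint_positions': array([ 1.12169611e+00,  1.80810659e-01,  1.60697497e+00,  8.18257210e-06,
        1.35377008e+00, -2.06282640e-01]), 'qd': array([ 0.00024075, -0.00074673, -0.00246471,  0.00062769,  0.00027372,
       -0.00024966]), 'effort': array([ 1.03833685e-03, -4.44717479e+01, -3.51621723e+01, -2.01666790e-04,
        6.18375998e-04,  2.38808030e-05]), 'position': array([0.13823871, 0.55817201, 0.23129458]), 'tcp_rot': array([2.16340089e-06, 1.21111618e-01, 9.92638895e-01, 1.87772500e-05]), 'ft_force': array([-0.38810503, -0.05178786,  0.0241941 ]), 'moment': array([ 0.04403331, -0.0506967 ,  0.00379918]), 'finger_force': 0.0, 'width': 0.9995592038162063}
```

View pics/t0.png

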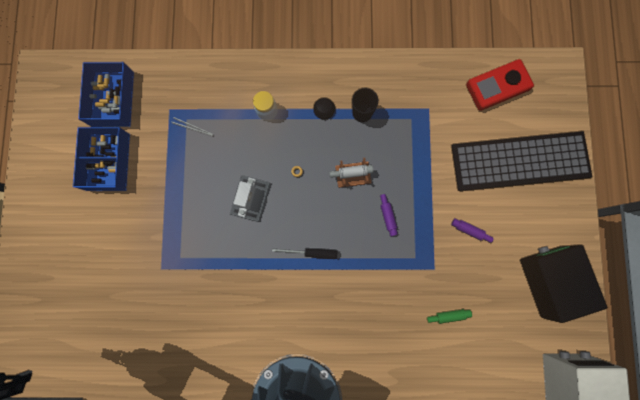

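View pics/s0.png

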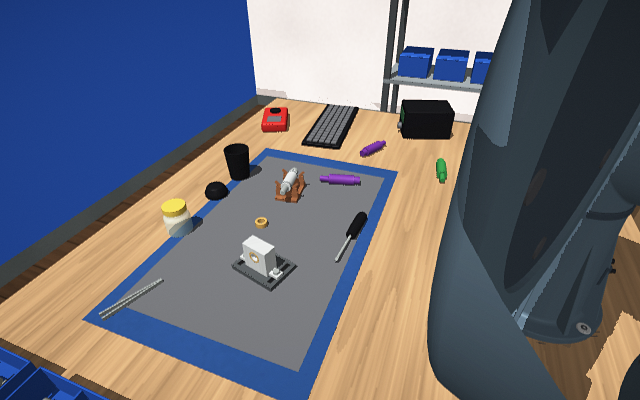

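The top view shows the gauge in its rest near (352,172), the foot at (250,198), the bush at (297,171) and the green and purple decoys elsewhere. Next I compute rough poses.

Run:
```python
from h import *
a=cams.grab_frame('top')
print('gauge ends',back('top',[[331,173.5],[374,168.3],[350,171]],.042))
print('rest',back('top',[353,174],.03),'foot c',back('top',[250,199],.03),'bush',back('top',[297,171.3],.007))
print('driver',back('top',[[273,250],[340,254]],.01))
big=np.hstack([cv2.resize(a[140:205,320:390],None,fx=6,fy=6,interpolation=2),cv2.resize(a[165:230,215:278],None,fx=6,fy=6,interpolation=2)])
big=big[:, :800];save('',"t1.png",big)
# wrist cam in tool frame
o=env.get_obs();K,r,t=P('wrist');Rm=R.from_rotvec(r).as_matrix();c=-Rm.T@t
q=o['tcp_rot'];T=R.from_quat([q[1],q[2],q[3],q[0]]).as_matrix()
print('cam in tool',T.T@(c-o['position']),'axes\n',T.T@Rm.T,K,'\ntool\n',T)
```

```text
gauge ends [[ 0.57688839 -0.08792227  0.042     ]
 [ 0.59040124 -0.20004972  0.042     ]
 [ 0.58339534 -0.13745653  0.042     ]]
rest [[ 0.57794884 -0.14592617  0.03      ]] foot c [[0.51194519 0.1243064  0.03      ]] bush [[0.59065766 0.00348773 0.007     ]]
driver [[ 0.37955116  0.06454839  0.01      ]
 [ 0.36901971 -0.11109686  0.01      ]]
cam in tool [ 0.07602665 -0.00055095 -0.14237901] axes
 [[ 4.41196168e-05 -9.53749743e-01 -3.00601772e-01]
 [ 9.99999927e-01 -7.18252781e-05  3.74658318e-04]
 [-3.78921080e-04 -3.00601766e-01  9.53749671e-01]] [[292.98835526   0.         318.57819047]
 [  0.         292.98835526 196.27212655]
 [  0.           0.           1.        ]] 
tool
 [[-9.70674577e-01  2.40397305e-01 -3.63527226e-05]
 [ 2.40397307e-01  9.70674575e-01 -7.16283769e-05]
 [ 1.80673947e-05 -7.82669411e-05 -9.99999997e-01]]
```

View pics/t1.png

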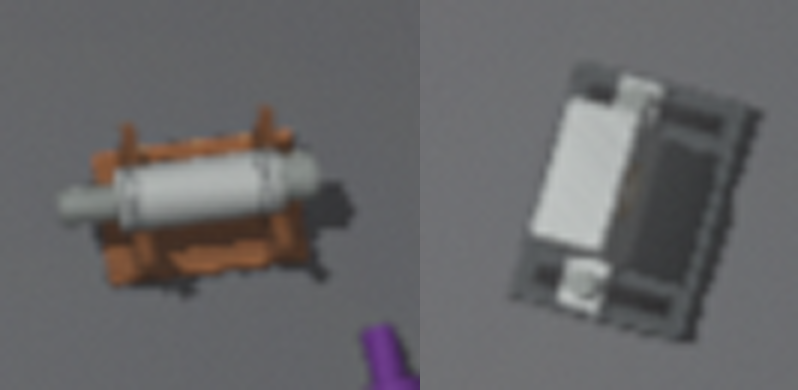

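The go end points left (+y), toward the foot. I'll look at the foot first and then the rest, both with the wrist camera.

```bash
cat >> h.py <<'E'
def T(o=None):
    o=o or env.get_obs();q=o['tcp_rot'];return R.from_quat([q[1],q[2],q[3],q[0]]),np.array(o['position'])
def goal(p,yaw):
    "print jog row to reach p with tool down, tool x at yaw (deg)"
    r,c=T();g=R.from_matrix(np.array([[np.cos(np.radians(yaw)),np.sin(np.radians(yaw)),0],[np.sin(np.radians(yaw)),-np.cos(np.radians(yaw)),0],[0,0,-1]]))
    row=np.r_[r.inv().apply(np.array(p)-c)/.4,(r.inv()*g).as_rotvec()/(2*np.pi)]
    print('row',np.round(row,4).tolist());return row
E
python3 -m jog '[[-0.3,-0.2,0,0,0,0.06],[-0.58,-0.41,0,0,0,0.126],[-0.58,-0.41,0,0,0,0.126],[-0.58,-0.41,0,0,0,0.126],[-0.58,-0.41,0,0,0,0.126]]'
python3 -c "
from h import *
goal([.51,.12,.25],75)"
```

```text
clock: 1.38
position: [0.3256, 0.3411, 0.2316]
tcp_rot: [0.0, 0.497, 0.868, 0.0]
ft_force: [0.5, 0.3, -0.0]
width: 1.004
finger_force: 0.0
row [-0.7101, 0.1175, -0.0456, 0.0002, 0.0, 0.1262]
```

```bash
python3 -m jog '[[-0.71,0.118,-0.046,0,0,0.126],[-0.71,0.118,-0.046,0,0,0.126],[-0.71,0.118,-0.046,0,0,0.126],[-0.71,0.118,-0.046,0,0,0.126],[-0.71,0.118,-0.046,0,0,0.126]]'
python3 -m jog '[[0,0,0,0,0,0],[0,0,0,0,0,0]]'
python3 - <<'E'
from h import *
save('wrist','w0.png');print(T()[1])
K,r,t=P('wrist');np.savez('w0.npz',K=K,r=r,t=t)
for n in ('foot','bore_axis'):
  for d in nets.silhouettes(n,'wrist')[:2]: print(n,d['conf'],d['point'],d['mask'].sum())
goal([.58,-.146,.25],97)
E
```

```text
clock: 2.0
position: [0.5114, 0.1206, 0.2501]
tcp_rot: [0.0, 0.793, 0.609, 0.0]
ft_force: [-0.2, 1.0, 0.2]
width: 1.002
finger_force: 0.0
clock: 2.25
position: [0.5091, 0.1235, 0.2494]
tcp_rot: [-0.0, 0.791, 0.611, -0.0]
ft_force: [-1.5, 1.1, 0.0]
width: 1.003
finger_force: 0.0
[0.50893487 0.12401398 0.24946824]
foot 0.74 [160.5, 322.4] 5068
bore_axis 0.79 [157.3, 324.0] 5181
row [-0.6096, 0.3415, -0.0012, -0.0001, -0.0, -0.0598]
```

View pics/w0.png

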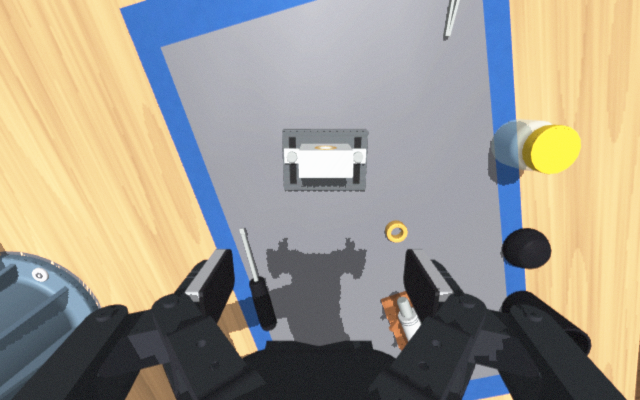

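The wrist view shows the foot upright at about (325,160) with the block at (325,160), the bush at (397,232) and the gauge's go end at (405,310). I'll view an enlarged crop for its corners.

Run:
```python
import cv2
a=cv2.imread('pics/w0.png')[120:200,272:380]
cv2.imwrite('pics/w0c.png',cv2.resize(a,None,fx=7,fy=7,interpolation=cv2.INTER_CUBIC))
```

```text
(no output)
```

View pics/w0c.png

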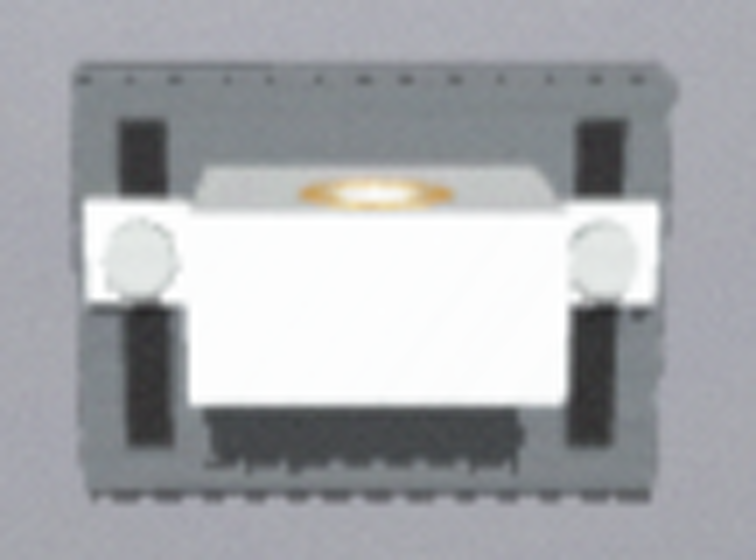

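```bash
cat > foot.py <<'E'
from h import *
from scipy.optimize import least_squares
def fit(p,plate,blk,x0=(.51,.124,-15,0)):
    L=np.array([[-55,40],[55,40],[55,-40],[-55,-40]])/1e3
    B=np.array([[-30,15],[30,15],[30,-15],[-30,-15]])/1e3
    def pts(s):
        c,n=np.cos(np.radians(s[2])),np.sin(np.radians(s[2]));M=np.array([[c,-n],[n,c]])
        return np.r_[np.c_[L@M.T+s[:2],np.full(4,.012)],np.c_[(B+[0,s[3]])@M.T+s[:2],np.full(4,.072)]]
    uv=np.r_[plate,blk]
    f=least_squares(lambda s:(proj('',pts(s),p)-uv).ravel(),x0,x_scale=[.01,.01,1,.01],loss='soft_l1')
    return f.x,(proj('',pts(f.x),p)-uv)
E
python3 - <<'E'
from foot import *
d=np.load('w0.npz');p=(d['K'],d['r'],d['t'])
q=lambda a:(np.array(a)+.5)/7-.5+[272,120]
s,r=fit(p,q([[76,75],[671,75],[654,495],[90,495]]),q([[188,210],[568,210],[568,403],[188,403]]))
print(s,'\n',r.round(1))
E
python3 -m jog '[[-0.3,0.17,0,0,0,-0.03],[-0.61,0.341,0,0,0,-0.06],[-0.61,0.341,0,0,0,-0.06],[-0.61,0.341,0,0,0,-0.06],[-0.61,0.341,0,0,0,-0.06]]'
python3 -m jog '[[0,0,0,0,0,0],[0,0,0,0,0,0],[0,0,0,0,0,0],[0,0,0,0,0,0]]'
python3 - <<'E'
from h import *
K,r,t=P('wrist');np.savez('w1.npz',K=K,r=r,t=t)
a=save('wrist','w1.png');print(T()[1])
for n in ('gauge','gauge_handle','rest'):
  for d in nets.silhouettes(n,'wrist')[:2]:
    ys,xs=np.nonzero(d['mask']);print(n,d['conf'],d['point'],len(xs),cv2.minAreaRect(np.c_[xs,ys].astype(np.float32)))
u,v=proj('',[.578,-.146,.042],(K,r,t))[0];print(u,v)
u,v=int(u),int(v)
save('','w1c.png',cv2.resize(a[v-60:v+60,u-70:u+70],None,fx=5,fy=5,interpolation=2));print(u-70,v-60)
E
```

```text
[ 5.18569728e-01  1.26615733e-01 -1.44724930e+01  8.68489470e-03] 
 [[-1.  -0.2]
 [ 0.7 -0.3]
 [ 0.2  0.2]
 [-0.7  0.4]
 [-0.2  0.4]
 [ 0.6  0.3]
 [-0.3 -0.4]
 [ 0.4 -0.3]]
clock: 3.02
position: [0.5803, -0.1489, 0.2498]
tcp_rot: [0.0, 0.663, 0.749, -0.0]
ft_force: [0.4, 0.8, -0.0]
width: 1.001
finger_force: 0.0
clock: 3.52
position: [0.5801, -0.146, 0.2499]
tcp_rot: [0.0, 0.662, 0.749, 0.0]
ft_force: [-0.1, 0.2, -0.3]
width: 1.002
finger_force: 0.0
[ 0.58004508 -0.14626136  0.24991807]
gauge 0.89 [165.6, 321.6] 1838 ((320.7308349609375, 165.07911682128906), (94.04732513427734, 23.447574615478516), 88.36341857910156)
gauge 0.75 [221.0, 233.9] 1362 ((233.07406616210938, 222.1221466064453), (20.308971405029297, 82.9617919921875), 83.21102905273438)
gauge_handle 0.81 [220.7, 229.2] 1049 ((229.22955322265625, 222.92657470703125), (20.95294761657715, 54.53801727294922), 82.56858825683594)
gauge_handle 0.72 [214.2, 463.3] 4114 ((460.862060546875, 218.34481811523438), (85.79124450683594, 61.65085220336914), 21.801406860351562)
316.287422815725 169.2725354596379
246 109
```

View pics/w1c.png

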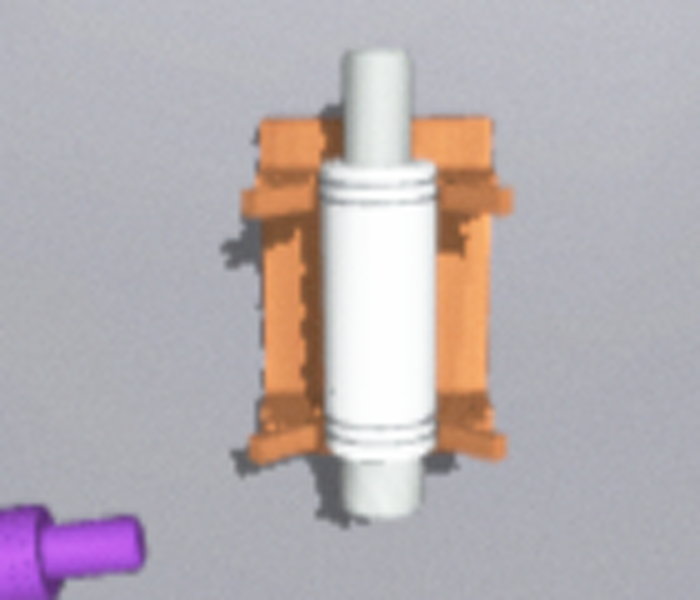

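Run:
```python
from h import *
d=np.load('w1.npz');p=(d['K'],d['r'],d['t'])
q=lambda a:(np.array(a)+.5)/5-.5+[246,109]
a=back('',q([378.5,168]),.042,p)[0];b=back('',q([381,462]),.056,p)[0]
c=back('',q([378,49]),.036,p)[0];e=back('',q([384,518]),.0525,p)[0]
print(a,b,c,e)
u=(c-e)[:2];u/=np.hypot(*u);v=(a-b)[:2];print('yaw',np.degrees(np.arctan2(u[1],u[0])),np.degrees(np.arctan2(v[1],v[0])))
for x,y in ((a,.035),(b,-.035),(c,.061),(e,-.051)): print(x[:2]-u*y)
# rest base corners z=.01
R4=back('',q([[262,118],[494,118],[492,455],[262,455]]),.01,p);print(R4)
# rest upright tops
```

```text
[ 0.57994281 -0.11284418  0.042     ] [ 0.58905723 -0.18096759  0.056     ] [ 0.5764857  -0.08606153  0.036     ] [ 0.59182826 -0.19649832  0.0525    ]
yaw 97.90925483687731 97.62051093767867
[ 0.58475897 -0.14751123]
[ 0.58424107 -0.14630054]
[ 0.58487958 -0.14648126]
[ 0.58481043 -0.14598347]
[[ 0.54958174 -0.10778107  0.01      ]
 [ 0.60851024 -0.10047184  0.01      ]
 [ 0.6215256  -0.19029488  0.01      ]
 [ 0.55886658 -0.19804348  0.01      ]]
```

```bash
python3 -c "
from h import *
goal([.5847,-.1466,.10],97.8);goal([.5847,-.1466,.0225],97.8)"
```

```text
row [-0.0006, 0.0115, 0.3745, 0.0, 0.0, -0.0022]
row [-0.0006, 0.0115, 0.5683, 0.0, 0.0, -0.0022]
```

```bash
python3 -m jog '[[0,0.0115,0.1,0,0,-0.0022],[0,0.0115,0.22,0,0,-0.0022],[0,0.0115,0.3,0,0,-0.0022],[0,0.0115,0.35,0,0,-0.0022],[0,0.0115,0.35,0,0,-0.0022]]'
python3 -m jog '[[0,0,0.06,0,0,0],[0,0,0.12,0,0,0],[0,0,0.18,0,0,0],[0,0,0.218,0,0,0],[0,0,0.218,0,0,0]]'
python3 -m jog '[[0,0,0,0,0,0],[0,0,0,0,0,0]]'
python3 -c "
from h import *
goal([.5847,-.1466,.0225],97.8);save('wrist','w2.png')"
```

```text
clock: 4.35
position: [0.5838, -0.1464, 0.1084]
tcp_rot: [-0.001, 0.658, 0.753, -0.0]
ft_force: [-0.3, -0.1, 0.6]
width: 0.998
finger_force: 0.0
clock: 4.97
position: [0.5845, -0.1468, 0.0224]
tcp_rot: [-0.0, 0.658, 0.753, -0.0]
ft_force: [0.6, -0.5, -0.5]
width: 0.999
finger_force: 0.0
clock: 5.22
position: [0.5855, -0.1472, 0.0238]
tcp_rot: [0.001, 0.658, 0.753, 0.0]
ft_force: [-0.5, 0.8, 0.2]
width: 1.004
finger_force: 0.0
row [0.0018, -0.0018, 0.0032, 0.0003, 0.0002, -0.0001]
```

View pics/w2.png

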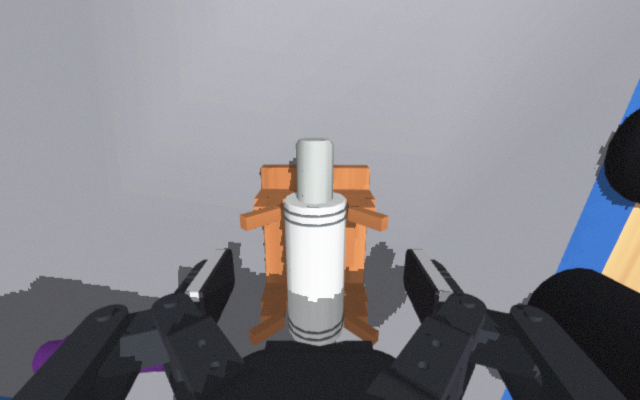

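The gauge (axis at u≈315) sits centred between the fingers (midpoint 319), about 1.5 mm off. I'll nudge over and close.

```bash
python3 -m jog '[[0,-0.003,0,0,0,0],[0,-0.003,0,0,0,0]]'
python3 -m jog '[[0,0,0,0,0,0],[0,0,0,0,0,0],[0,0,0,0,0,0],[0,0,0,0,0,0],[0,0,0,0,0,0]]' 0 40
python3 -m jog '[[0,0,0,0,0,0],[0,0,0,0,0,0],[0,0,0,0,0,0]]' 0 70
python3 -c "
from h import *
o=env.get_obs();print(T()[1],o['ft_force'],o['moment']);g=back
goal([.5847,-.1466,.12],97.8)"
```

```text
clock: 5.52
position: [0.5834, -0.147, 0.0227]
tcp_rot: [0.0, 0.658, 0.753, 0.0]
ft_force: [0.2, -0.2, 0.4]
width: 1.002
finger_force: 0.0
clock: 6.15
position: [0.5835, -0.147, 0.0226]
tcp_rot: [0.0, 0.658, 0.753, 0.0]
ft_force: [-0.1, 1.0, 1.9]
width: 0.305
finger_force: 39.2
clock: 6.52
position: [0.5836, -0.147, 0.0227]
tcp_rot: [0.0, 0.658, 0.753, 0.0]
ft_force: [-0.3, 0.7, 2.9]
width: 0.3
finger_force: 68.5
[ 0.5835797  -0.14700822  0.02270022] [-0.25680275  0.73993195  2.90278325] [0.14101756 0.0413861  0.0584635 ]
row [0.0006, 0.003, -0.2432, 0.0001, 0.0, -0.0001]
```

```bash
python3 -m jog '[[0,0,-0.03,0,0,0],[0,0,-0.08,0,0,0],[0,0,-0.16,0,0,0],[0,0,-0.2,0,0,0],[0,0,-0.2,0,0,0]]'
python3 -m jog '[[0,0,0,0,0,0],[0,0,0,0,0,0]]'
python3 -c "
from h import *
o=env.get_obs();print(T()[1],o['ft_force'],o['moment'])
F=np.array([.5174,.1269]);b=np.array([.250,.968])
goal([*(F-.095*b),.10],75.5)"
```

```text
clock: 7.15
position: [0.5845, -0.1475, 0.1045]
tcp_rot: [0.002, 0.658, 0.753, 0.001]
ft_force: [-0.6, 0.4, -3.0]
width: 0.3
finger_force: 68.9
clock: 7.4
position: [0.5825, -0.1466, 0.101]
tcp_rot: [-0.001, 0.658, 0.753, -0.0]
ft_force: [-0.8, -0.1, -2.3]
width: 0.293
finger_force: 68.9
[ 0.58246597 -0.14656469  0.10104086] [-0.82973845 -0.10551956 -2.32614359] [ 0.0097345  -0.06160698 -0.01133333]
row [0.4796, -0.1587, 0.0036, -0.0004, -0.0002, 0.0618]
```

```bash
python3 -m jog '[[0.1,-0.03,0,0,0,0.015],[0.2,-0.065,0,0,0,0.03],[0.3,-0.1,0,0,0,0.045],[0.4,-0.13,0,0,0,0.055],[0.48,-0.159,0,0,0,0.062]]'
python3 -m jog '[[0,0,0.03,0,0,0],[0,0,0.06,0,0,0],[0,0,0.08,0,0,0],[0,0,0.08,0,0,0],[0,0,0.08,0,0,0]]'
python3 -m jog '[[0,0,0,0,0,0],[0,0,0,0,0,0]]'
python3 - <<'E'
from h import *
print(T()[1],env.get_obs()['ft_force'])
K,r,t=P('wrist');np.savez('w3.npz',K=K,r=r,t=t)
a=save('wrist','w3.png')
c=a[50:250,220:420];save('','w3c.png',cv2.resize(c,None,fx=3,fy=3,interpolation=2))
F=np.array([.5174,.1269]);b=np.array([.250,.968])
goal([*(F-.095*b),.0307],75.5)
E
```

```text
clock: 8.02
position: [0.493, 0.0362, 0.1016]
tcp_rot: [-0.001, 0.791, 0.611, -0.001]
ft_force: [0.7, 0.5, -1.8]
width: 0.295
finger_force: 69.1
clock: 8.65
position: [0.4948, 0.0342, 0.0705]
tcp_rot: [0.0, 0.791, 0.611, 0.0]
ft_force: [-0.1, -0.4, -1.8]
width: 0.296
finger_force: 69.2
clock: 8.9
position: [0.4948, 0.0346, 0.0708]
tcp_rot: [0.0, 0.791, 0.612, 0.0]
ft_force: [-0.7, 0.2, -2.9]
width: 0.297
finger_force: 69.2
[0.49475067 0.03458461 0.07083317] [-0.71250746  0.22950922 -2.85811892]
row [0.0001, -0.0027, 0.1002, 0.0001, -0.0, -0.0002]
```

View pics/w3c.png

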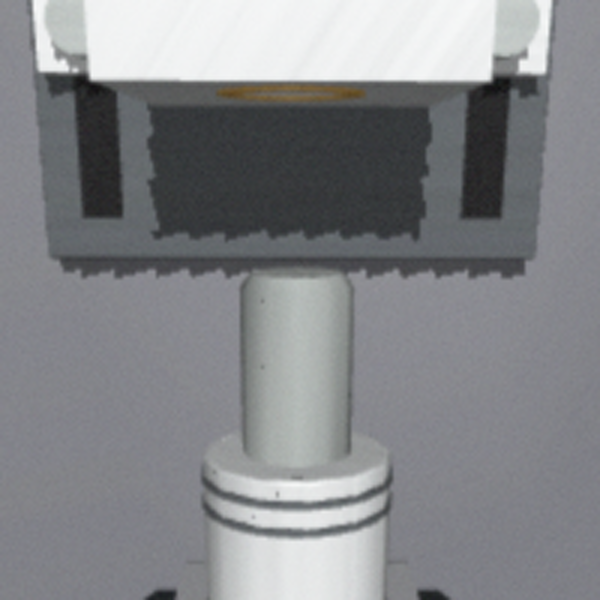

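Image: plug axis at u≈297, bore rim and block centre at ≈291, so about 0.8 mm off. This agrees with my target offset. I'll correct, descend and approach.

```bash
python3 -m jog '[[0,-0.0023,0.03,0,0,0],[0,-0.0023,0.06,0,0,0],[0,-0.0023,0.09,0,0,0],[0,-0.0023,0.1,0,0,0],[0,-0.0023,0.1,0,0,0]]'
python3 -m jog '[[0.02,0,0,0,0,0],[0.04,0,0,0,0,0],[0.05,0,0,0,0,0],[0.05,0,0,0,0,0],[0.05,0,0,0,0,0]]'
python3 - <<'E'
from h import *
F=np.array([.5174,.1269]);b=np.array([.250,.968])
goal([*(F-.075*b),.0307],75.5)
print(env.get_obs()['ft_force'])
a=save('wrist','w4.png')
save('','w4c.png',cv2.resize(a[50:250,220:420],None,fx=3,fy=3,interpolation=2))
E
```

```text
clock: 9.57
position: [0.4932, 0.035, 0.0299]
tcp_rot: [-0.0, 0.791, 0.612, -0.0]
ft_force: [0.8, -0.9, -2.1]
width: 0.296
finger_force: 69.2
clock: 10.2
position: [0.4986, 0.0543, 0.0305]
tcp_rot: [0.0, 0.791, 0.612, -0.0]
ft_force: [-0.5, -1.2, -0.8]
width: 0.296
finger_force: 69.2
row [0.0001, 0.0001, -0.0004, 0.0, 0.0, -0.0001]
[-0.48089459 -1.24472645 -0.77114596]
```

View pics/w4c.png

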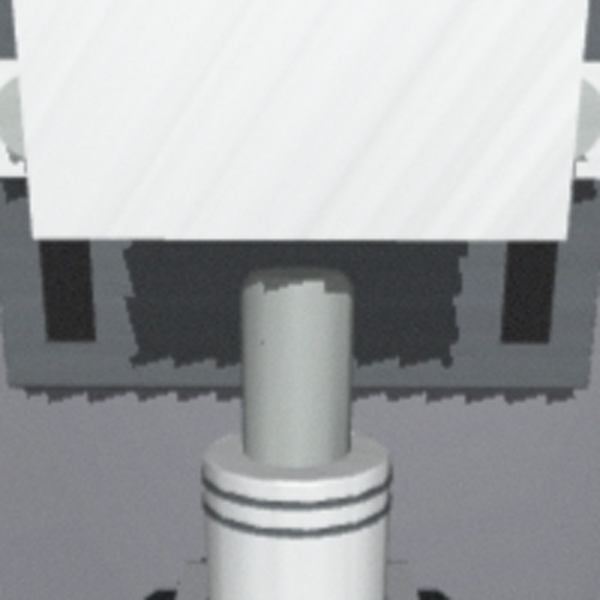

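Plug and block centres agree to ~0.3 mm. Now advancing slowly.

```bash
python3 -m jog '[[0.005,0.0005,0,0,0,0],[0.01,0.0005,0,0,0,0],[0.0150,0.0005,0,0,0,0],[0.02,0.0005,0,0,0,0],[0.0225,0.0005,0,0,0,0]]'
python3 -m jog '[[0.004,0,0,0,0,0],[0.008,0,0,0,0,0],[0.012,0,0,0,0,0]]'
```

```text
clock: 10.88
position: [0.5011, 0.063, 0.0305]
tcp_rot: [0.0, 0.791, 0.612, 0.0]
ft_force: [-0.4, -0.7, -1.2]
width: 0.298
finger_force: 69.2
clock: 11.25
position: [0.5023, 0.0677, 0.0305]
tcp_rot: [0.0, 0.791, 0.612, 0.0]
ft_force: [-0.3, -0.2, -1.6]
width: 0.292
finger_force: 69.2
```

```bash
python3 -m jog '[[0.005,0,0,0,0,0],[0.01,0,0,0,0,0],[0.015,0,0,0,0,0],[0.02,0,0,0,0,0],[0.025,0,0,0,0,0]]'
python3 -m jog '[[0.003,0,0,0,0,0],[0.006,0,0,0,0,0]]'
```

```text
clock: 11.88
position: [0.5048, 0.0774, 0.0305]
tcp_rot: [0.0, 0.791, 0.612, 0.0]
ft_force: [0.2, -1.3, -1.3]
width: 0.295
finger_force: 69.2
clock: 12.12
position: [0.5054, 0.0796, 0.0305]
tcp_rot: [0.0, 0.791, 0.612, 0.0]
ft_force: [-0.1, -0.7, -0.8]
width: 0.295
finger_force: 69.2
```

```bash
python3 -m jog '[[0.002,0,0,0,0,0],[0.004,0,0,0,0,0],[0.006,0,0,0,0,0],[0.008,0,0,0,0,0],[0.01,0,0,0,0,0]]'
python3 -m jog '[[0.001,0,0,0,0,0],[0.002,0,0,0,0,0],[0.002,0,0,0,0,0]]'
```

```text
clock: 12.75
position: [0.5064, 0.0835, 0.0305]
tcp_rot: [0.0, 0.791, 0.612, 0.0]
ft_force: [-0.5, -1.7, -0.8]
width: 0.299
finger_force: 69.2
clock: 13.12
position: [0.5066, 0.0843, 0.0305]
tcp_rot: [-0.0, 0.791, 0.612, 0.0]
ft_force: [-0.0, -0.3, -1.4]
width: 0.296
finger_force: 69.2
```

```bash
for i in 1 2 3; do python3 -m jog '[[0.001,0,0,0,0,0],[0.002,0,0,0,0,0],[0.002,0,0,0,0,0]]' | grep -E 'pos|ft'; done
```

```text
position: [0.5068, 0.085, 0.0305]
ft_force: [0.5, -0.5, -1.4]
position: [0.5069, 0.0855, 0.0305]
ft_force: [-0.5, -3.4, 0.4]
position: [0.5069, 0.0855, 0.0305]
ft_force: [-2.5, -7.9, 1.3]
```

The shoulder is bearing with about 8 N. I'll hold, then withdraw.

```bash
python3 -m jog '[[0,0,0,0,0,0],[0,0,0,0,0,0],[0,0,0,0,0,0],[0,0,0,0,0,0]]'
python3 -c "
from h import *
o=env.get_obs();print(T()[1],o['ft_force'],o['moment'],o['tcp_rot'])"
```

```text
clock: 14.75
position: [0.5069, 0.0855, 0.0305]
tcp_rot: [0.0, 0.791, 0.612, -0.001]
ft_force: [-2.0, -7.2, 1.8]
width: 0.294
finger_force: 69.3
[0.50692472 0.08554808 0.03050645] [-1.97364701 -7.21731103  1.7859715 ] [-1.09594513  0.34064505 -0.07562741] [ 3.57729572e-04  7.90967653e-01  6.11857344e-01 -7.97191326e-04]
```

```bash
python3 -m jog '[[-0.004,0,0,0,0,0],[-0.012,0,0,0,0,0],[-0.022,0,0,0,0,0],[-0.034,0,0,0,0,0],[-0.046,0,0,0,0,0]]'
python3 -m jog '[[-0.015,0,0,0,0,0],[-0.035,0,0,0,0,0],[-0.065,0,0,0,0,0],[-0.085,0,0,0,0,0],[-0.085,0,0,0,0,0]]'
python3 -m jog '[[0,0,0,0,0,0],[0,0,0,0,0,0]]'
```

```text
clock: 15.38
position: [0.5025, 0.0684, 0.0305]
tcp_rot: [-0.0, 0.791, 0.612, 0.0]
ft_force: [0.4, -0.1, -1.6]
width: 0.295
finger_force: 69.3
clock: 16.0
position: [0.4939, 0.0351, 0.0305]
tcp_rot: [-0.0, 0.791, 0.611, -0.0]
ft_force: [0.4, 0.4, -2.6]
width: 0.299
finger_force: 69.2
clock: 16.25
position: [0.4941, 0.0361, 0.0305]
tcp_rot: [-0.0, 0.791, 0.612, 0.0]
ft_force: [0.3, 0.4, -2.0]
width: 0.296
finger_force: 69.2
```

```bash
python3 -m jog '[[0,0,-0.06,0,0,0],[0,0,-0.13,0,0,0],[0,0,-0.19,0,0,0],[0,0,-0.225,0,0,0],[0,0,-0.225,0,0,0]]'|grep pos
python3 -m jog '[[0.06,0,0,0,0,0],[0.17,0,0,0,0,0],[0.28,0,0,0,0,0],[0.39,0,0,0,0,0],[0.4725,0,0,0,0,0]]'|grep pos
python3 -m jog '[[0,0,0,0,0,0],[0,0,0,0,0,0],[0,0,0,0,0,0]]'
python3 - <<'E'
from h import *
a=save('wrist','w5.png')
goal([.5414,.2191,.0305],75.46)
E
```

```text
position: [0.4947, 0.0359, 0.1213]
position: [0.5408, 0.2204, 0.1187]
clock: 17.88
position: [0.5411, 0.2177, 0.1199]
tcp_rot: [-0.0, 0.791, 0.611, -0.001]
ft_force: [-0.3, -0.3, -2.6]
width: 0.292
finger_force: 69.2
row [0.0035, -0.0004, 0.224, -0.0001, 0.0001, -0.0003]
```

View pics/w5.png

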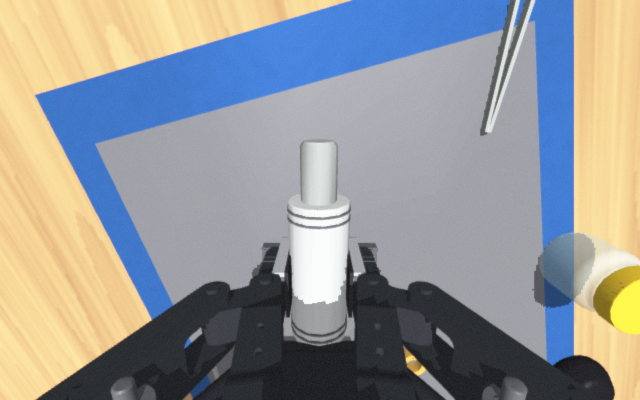

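The gauge is still straight in the grip (axis u≈319), and the area is clear. Descend and feel for the face.

```bash
python3 -m jog '[[0.0035,0,0.06,0,0,0],[0.0035,0,0.12,0,0,0],[0.0035,0,0.18,0,0,0],[0.0035,0,0.224,0,0,0],[0.0035,0,0.224,0,0,0]]'|grep -E 'pos|ft'
python3 -m jog '[[-0.01,0,0,0,0,0],[-0.02,0,0,0,0,0],[-0.03,0,0,0,0,0],[-0.04,0,0,0,0,0],[-0.045,0,0,0,0,0]]'|grep -E 'pos|ft'
python3 -c "
from h import *
c=np.array([.5069,.0855,.0305]);b=np.array([.251,.968,0]);goal(c+.116*b,75.46);print(env.get_obs()['ft_force'])"
```

```text
position: [0.5407, 0.2194, 0.0295]
ft_force: [0.1, -0.8, -3.0]
position: [0.5373, 0.2024, 0.031]
ft_force: [0.1, 0.0, -2.3]
row [-0.012, -0.0003, 0.0013, 0.0, -0.0, -0.0001]
[ 0.10818429  0.03701376 -2.25319513]
```

```bash
python3 -m jog '[[-0.003,0,0,0,0,0],[-0.006,0,0,0,0,0],[-0.0085,0,0,0,0,0],[-0.0085,0,0,0,0,0]]'|grep -E 'pos|ft'
for i in 1 2 ; do python3 -m jog '[[-0.001,0,0,0,0,0],[-0.002,0,0,0,0,0],[-0.002,0,0,0,0,0]]' | grep -E 'pos|ft'; done
```

```text
position: [0.5365, 0.1994, 0.0309]
ft_force: [0.2, 0.8, -1.9]
position: [0.5363, 0.1986, 0.0309]
ft_force: [0.3, -0.7, -2.8]
position: [0.5361, 0.1978, 0.0309]
ft_force: [0.1, -0.5, -2.8]
```

```bash
for i in 1 2 ; do python3 -m jog '[[-0.001,0,0,0,0,0],[-0.0015,0,0,0,0,0],[-0.0015,0,0,0,0,0]]' | grep -E 'pos|ft'; done
```

```text
position: [0.5361, 0.1977, 0.031]
ft_force: [0.8, 3.4, -3.6]
position: [0.5361, 0.1977, 0.0311]
ft_force: [3.1, 6.2, -3.1]
```

```bash
python3 -m jog '[[-0.001,0,0,0,0,0],[-0.0015,0,0,0,0,0],[-0.0015,0,0,0,0,0],[-0.0015,0,0,0,0,0]]' | grep -E 'pos|ft'
python3 -m jog '[[0,0,0,0,0,0],[0,0,0,0,0,0],[0,0,0,0,0,0],[0,0,0,0,0,0],[0,0,0,0,0,0]]' | grep -E 'clock|pos|ft'
python3 -m jog '[[0,0,0,0,0,0],[0,0,0,0,0,0],[0,0,0,0,0,0],[0,0,0,0,0,0],[0,0,0,0,0,0]]' | grep -E 'clock|pos|ft|rot'
```

```text
position: [0.5361, 0.1977, 0.0312]
ft_force: [1.9, 8.7, -3.2]
clock: 22.3
position: [0.5361, 0.1977, 0.0312]
ft_force: [1.3, 9.8, -4.0]
clock: 22.92
position: [0.5361, 0.1977, 0.0312]
tcp_rot: [-0.001, 0.791, 0.612, 0.001]
ft_force: [1.5, 8.8, -4.5]
```

```bash
python3 -m jog '[[0.005,0,0,0,0,0],[0.015,0,0,0,0,0],[0.035,0,0,0,0,0],[0.055,0,0,0,0,0],[0.055,0,0,0,0,0]]'|grep -E 'pos|ft'
python3 -m jog '[[0,0,-0.06,0,0,0],[0,0,-0.13,0,0,0],[0,0,-0.19,0,0,0],[0,0,-0.225,0,0,0],[0,0,-0.225,0,0,0]]'|grep pos
python3 -c "
from h import *
goal([.5835,-.147,.12],97.8)"
```

```text
position: [0.5413, 0.2181, 0.0309]
ft_force: [0.5, -0.7, -3.4]
position: [0.5419, 0.2175, 0.1218]
row [-0.8558, 0.3298, 0.0045, 0.0003, -0.0001, -0.0621]
```

```bash
python3 -m jog '[[-0.08,0.03,0,0,0,0],[-0.2,0.077,0,0,0,-0.015],[-0.32,0.123,0,0,0,-0.03],[-0.44,0.17,0,0,0,-0.045],[-0.54,0.208,0,0,0,-0.0621]]'|grep pos
python3 -c "
from h import *
goal([.5835,-.147,.12],97.8)"
```

```text
position: [0.5666, -0.0144, 0.1194]
row [-0.3342, -0.004, -0.0017, -0.0003, -0.0001, 0.0004]
```

```bash
python3 -m jog '[[-0.1,0,0,0,0,0],[-0.2,0,0,0,0,0],[-0.28,-0.004,0,0,0,0],[-0.334,-0.004,0,0,0,0],[-0.334,-0.004,0,0,0,0]]'|grep pos
python3 -m jog '[[0,0,0,0,0,0],[0,0,0,0,0,0],[0,0,0,0,0,0]]'|grep pos
python3 - <<'E'
from h import *
goal([.5835,-.147,.03],97.8)
a=save('wrist','w6.png');save('','w6c.png',cv2.resize(a[100:380,220:420],None,fx=2,fy=2,interpolation=2))
E
```

```text
position: [0.5836, -0.1463, 0.1199]
position: [0.584, -0.1443, 0.1209]
row [-0.0067, -0.0021, 0.2273, -0.0, -0.0, 0.0002]
```

View pics/w6c.png

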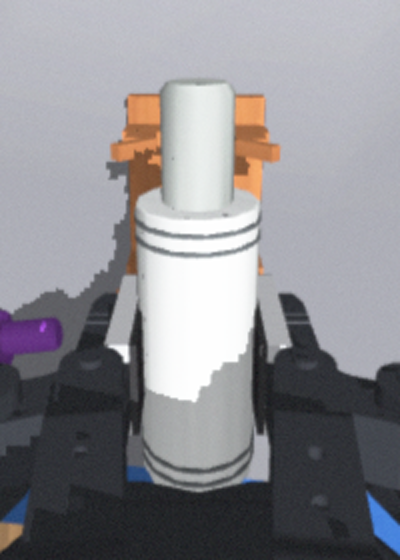

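The gauge is lined up over the rest (u≈197 for both). Lowering.

```bash
python3 -m jog '[[-0.005,-0.001,0.06,0,0,0],[-0.005,-0.001,0.12,0,0,0],[-0.005,-0.001,0.17,0,0,0],[-0.005,-0.001,0.21,0,0,0],[-0.005,-0.001,0.225,0,0,0]]'|grep -E 'pos|ft'
python3 -m jog '[[0,0,0,0,0,0],[0,0,0,0,0,0]]'|grep -E 'pos|ft'
python3 -c "
from h import *
goal([.5835,-.147,.0227],97.8)"
```

```text
position: [0.5833, -0.1469, 0.0297]
ft_force: [0.1, 1.3, -2.4]
position: [0.5845, -0.1475, 0.0318]
ft_force: [0.1, 0.1, -2.9]
row [0.0016, -0.0024, 0.0226, 0.0002, 0.0001, -0.0]
```

```bash
python3 -m jog '[[0,-0.001,0.004,0,0,0],[0,-0.001,0.008,0,0,0],[0,-0.001,0.012,0,0,0],[0,-0.001,0.015,0,0,0],[0,-0.001,0.015,0,0,0]]'|grep -E 'pos|ft'
python3 -m jog '[[0,0,0.001,0,0,0],[0,0,0.002,0,0,0],[0,0,0.003,0,0,0]]'|grep -E 'pos|ft'
```

```text
position: [0.5833, -0.1472, 0.0247]
ft_force: [-0.0, 0.6, -2.3]
position: [0.5834, -0.1473, 0.0237]
ft_force: [-0.6, 0.3, -3.5]
```

```bash
for i in 1 2 3; do python3 -m jog '[[0,0,0.0005,0,0,0],[0,0,0.0012,0,0,0],[0,0,0.0012,0,0,0]]'|grep -E 'pos|ft'; done
```

```text
position: [0.5834, -0.1472, 0.0232]
ft_force: [-0.5, -0.0, -3.0]
position: [0.5834, -0.1472, 0.0228]
ft_force: [-0.7, -0.3, -1.8]
position: [0.5835, -0.1473, 0.0227]
ft_force: [-2.7, 0.9, 4.6]
```

Seated. Release slowly, then open wide and check.

```bash
python3 -m jog '[[0,0,0,0,0,0],[0,0,0,0,0,0],[0,0,0,0,0,0]]' - 20|grep -E 'ft|finger'
python3 -m jog '[[0,0,0,0,0,0],[0,0,0,0,0,0],[0,0,0,0,0,0]]' 0.5|grep -E 'ft|wid|finger'
python3 -m jog '[[0,0,0,0,0,0],[0,0,0,0,0,0],[0,0,0,0,0,0],[0,0,0,0,0,0]]' 1|grep -E 'ft|wid|finger'
python3 -m jog '[[0,0,-0.03,0,0,0],[0,0,-0.1,0,0,0],[0,0,-0.2,0,0,0],[0,0,-0.3,0,0,0],[0,0,-0.4,0,0,0]]'|grep -E 'pos|ft'
python3 -m jog '[[0,0,-0.1,0,0,0],[0,0,-0.17,0,0,0],[0,0,-0.17,0,0,0],[0,0,-0.17,0,0,0]]'|grep -E 'clock|pos|ft'
python3 - <<'E'
from h import *
p=P('wrist');a=cams.grab_frame('wrist')
d=nets.silhouettes('gauge','wrist')
for x in d[:2]:
    ys,xs=np.nonzero(x['mask']);m=cv2.minAreaRect(np.c_[xs,ys].astype(np.float32));print(x['conf'],m,back('',m[0],.046,p))
u,v=proj('',[.5847,-.1466,.042],p)[0].astype(int)
save('','w7c.png',cv2.resize(a[v-60:v+60,u-70:u+70],None,fx=5,fy=5,interpolation=2))
E
```

```text
ft_force: [-2.2, 0.0, 5.3]
finger_force: 69.8
ft_force: [0.1, 0.3, 0.3]
width: 0.5
finger_force: 0.0
ft_force: [-0.5, -0.0, 1.3]
width: 1.0
finger_force: 0.0
position: [0.5834, -0.1472, 0.1846]
ft_force: [-0.0, -0.1, -0.2]
clock: 31.22
position: [0.5829, -0.147, 0.2495]
ft_force: [0.2, -1.4, -1.2]
0.97 ((319.5, 164.5), (93.0, 23.0), 90.0) [[ 0.58353336 -0.13967247  0.046     ]]
0.9 ((230.41897583007812, 220.29779052734375), (19.868181228637695, 83.59918975830078), 83.41805267333984) [[ 0.48127861 -0.22614975  0.046     ]]
```

View pics/w7c.png

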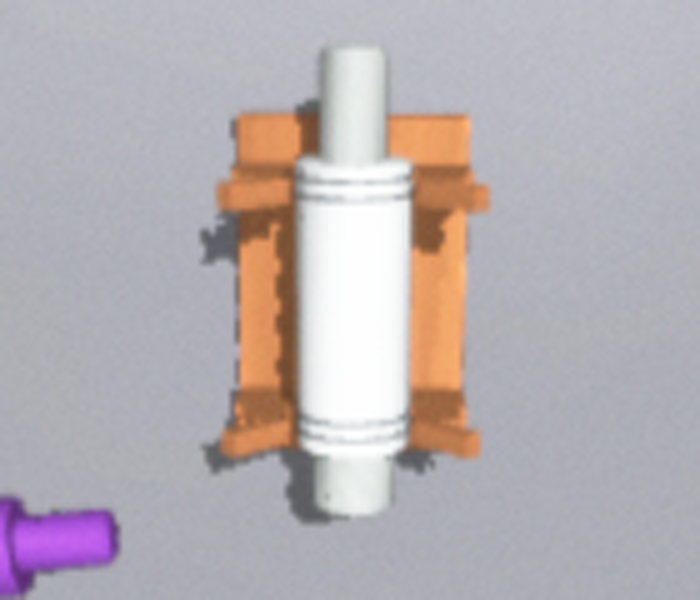

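The picture shows the gauge lying in both notches, just as at the start (axis u≈355, go tip at v≈47, no-go tip at v≈515), and the gripper is clear. Handing in.

```bash
python3 -c "
from h import *
print(env.sign_off())"
```

```text
the job is handed in; nothing more can be done
None
```

The job is handed in at about 31 s. The go end went fully home at about 7–8 N and was drawn out, the no-go end was refused at about 9 N for over a second, and the gauge is back in its rest and released; the hand-in returned no verdict.

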